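# Refit the hand gear of the display turntable

### The arm

A 6-joint arm with a two-finger parallel gripper is mounted at the origin on a cart in front of the work surface, level with it; the furniture and walls round the work are solid. World frame = base frame: x ahead of the robot, y to its left, z up, the work surface at z = 0. Lengths are in m, angles in degrees, forces in N, time in s.
With the tool pointing down it reaches from about 0.4 to 0.825 m from the base axis. Payload 7 kg.
Tool frame: the origin (TCP) lies at the very end of the fingers, on their centre line; the grasp point (between the pads) lies 19 mm behind it (ctrl.pinch_z is the distance from the TCP to the grasp point, in m); z points along the fingers, x is the direction in which the jaws open and shut, and the axes are right-handed (so a half turn about z gives the same grasp; the last joint's range is limited). The gripper opens to 88 mm and grips with 3 to 60 N. Pads are 19 mm wide; open, the fingers measure 130 mm over their backs; the gripper's body (78 mm by 193 mm) begins 47 mm behind the grasp point.
Start: joints at [-54.941, 20.546, 0.682, 0, -70.136, -16.507], TCP at [0.215, -0.64, 0.227] pointing down, gripper open.
Joint ranges: [-176.03, 176.03], [-82.01, 121.73], [-58.28, 71.71], [-173.87, 95.51], [-174.79, -0.11], [-173.66, 173.66]. Speed limits (degrees/s): [136.94, 136.94, 172.46, 180, 180, 180].

### API

Orientations are given as [roll, pitch, yaw] about the fixed x, y, z axes, in that order (R = Rz(yaw) Ry(pitch) Rx(roll)).
In Python, from plant import ctrl gives the robot as it stands.
- The arm moves only by the tool carry_out, never from a script. Its argument "increments" is a list of rows, each a list of 7 numbers: the turn, a rotation vector about the world's x, y, z in degrees, then the shift along the world's x, y, z in mm, then the closure, from 0 (fully open) to 1 (shut). In form: [[ax, ay, az, dx, dy, dz, grip], ...]. A call has 1 to 20 rows; each row is the pose to reach, as a shift and turn from the pose commanded when the call began; what a row does not reach only later rows make up. A row lasts 1/8 s, in which the tool goes at most 62.5 mm and 10.7 degrees, less where a joint would pass 70% of its speed; a pose out of reach is approached as far as the arm can. A call with a gripper value outside its range is refused whole. The fingers move at their own pace and stop on an object; the grip force is fixed at half the most. Time passes only in rows, so rows that repeat a pose let the fingers close. It gives the time, the measured TCP pose, the force and the opening at its end, in the units of the state.
- ctrl.get_obs(): the state, without advancing time (a new reading comes with each control period).
- ctrl.snapshot(name): name is "scene" or "top" or "wrist"; returns a dict with "pixels" (480x640x3 uint8, blue, green, red), "intrinsics" (3x3 intrinsics, pixels), "dist" ([k1, k2, p1, p2, k3] as OpenCV has them; the pictures are not rectified), "rvec" (rotation vector, rad) and "tvec" (3), from world to camera coordinates, as OpenCV has them; the wrist camera has in their place "hand_eye" (4x4, takes a point from camera to tool coordinates, whose origin is the TCP and whose axes are the tool frame's). Camera axes: x right, y down, z forward; pixel columns grow to the right and rows downward; lengths in m; the calibration is good to about 2 mm. A picture is of the moment at which its call begins: read the wrist's pose just before it. There is no depth.
- ctrl.close_job(): hands the job in, once; it reports no verdict.
Trained networks look in a picture, given as the dict that the camera call returned (one of the last four; its "shot" number tells which), for a name from the list of things; names that differ only in an ending like _2 or _b are one class to them, and where a whole thing is asked for, a point or a joint stands for the part that bears it (a point fixed in the world has none). Each returns a list of dicts, best first, with "confidence" (0 to 1); they miss things now and then, are a little off and sometimes report something else, mostly with a low value. They report only what shows in the picture. A call takes as long as a camera call.
- ctrl.search_frame(picture, label): "centre" ([x, y, z] in m, in world coordinates, good to about 4 mm: the middle of the surface that is visible of it).
- ctrl.outline_of(picture, label): "pixels" (480x640 bool, what is visible of it).
The state is a dict: "clock": time; "joint_pos": joint angles; "qvel": joint speeds; "tau": joint torques, N m; "tool_pos": TCP position; "orientation": TCP orientation; "force": force on the tool from outside, world axes, zero at the start; "moment": the same for the moment, N m; "opening": finger opening in m.
Only numpy, scipy, OpenCV 4.12 (cv2) and the standard library are available. Lean on these libraries where they do the work, as an engineer would, in place of code of your own. Each camera call takes 0.05 s, during which the arm holds its last target. There are 200 camera calls.

### The job

The orange hand gear of the counter display has been taken off for cleaning. Put it back on the stand's bare steel spindle, turning it until its teeth mesh with the grey toothed disc without forcing them, and push it fully home on the deck. Then turn the gear by its black grip until the red mark on the disc lines up with the red pointer; do not turn the disc by hand, leave the other things where they are, and let go.

Things in the scene. Friction and masses are not known exactly. Their poses are not given: they have to be found in the camera images.
- drive_gear: the loose orange hand gear with black grip, 0.2 kg, flat on the counter, 90 mm over the tips, 65 mm tall. 14 teeth, 12 mm tall, 7.6 mm thick with round tips, pitch radius 41.2 mm. Plain 18.4 mm bore, open below, 34 mm deep. Origin: centre of its underside; z up; x along the grip fin. One tooth lies on its +x, the others every 360/14 degrees
- fin (a point): centre of the gear's grip fin, 53 mm above the gear's underside; the fin is a black upright slab 38 mm long (along the gear's x), 14 mm thick (along its y), from 37 to 65 mm above the underside
- stand: fixed grey stand on the counter: a 10 mm thick deck carrying a steel spindle, 16 mm thick and standing 26 mm above the deck with a 4 mm tapered end, and the toothed display disc. Origin on the counter under the spindle's axis; z up; x points from the spindle to the disc's axis, 106 mm away; the pointer is on the disc's -y side
- seat (a point): point on top of the deck on the spindle's axis; when the gear is home its origin is here. Axes as the stand's
- disc_axis (a point): point on top of the deck on the axis of the toothed disc, 106 mm along the stand's +x from the seat
- display_disc: white disc with a rim of 22 grey teeth (1 to 13 mm above the deck, 7.6 mm thick, pitch radius 64.8 mm, 137 mm over the tips). Origin on its axis at the deck; z up. A 70 mm tin and two truffles are fixed on it, up to 53 mm above the deck and 54 mm from the axis. One tooth lies under the red mark (the disc's -y), the others every 360/22 degrees. In mesh the teeth have 2.9 mm of play
- turntable (a joint): angle of the display disc about the upright axis, rad, growing counter-clockwise seen from above; 0 when the red mark points at the red pointer. It stays where it is left (friction about 0.3 N m). It starts 0.35 to 0.75 rad counter-clockwise of the pointer, so the disc must turn clockwise and the gear counter-clockwise by 22/14 times as much
- mark (a point): outer end of the red stripe on top of the disc, 54 mm from the disc's axis
- pointer (a point): top of the small red pointer block fixed on the deck, 79.5 mm from the disc's axis towards the stand's -y
- sweet_jar: bystander: glass jar of white sweets with a pale lid, 69 mm wide, 107 mm tall; origin at its underside
- pastille_tin: bystander: loose round burgundy tin with a tan lid on the counter, 70 mm wide, 36 mm tall; origin at its underside
- card_block: bystander: small white card holder, 34 x 58 x 38 mm; origin at its underside
- scoop: bystander: steel sweet scoop lying on the counter, 180 x 54 x 35 mm; origin at the middle of its underside

How it is judged (in metres and radians):
On the way, in this order (a step that is already met when the one before it is completed fails the run):
1. the gear is fully home on the spindle, in mesh with the disc, which still points away from the pointer (z of drive_gear in the frame of seat below 0.0025 m and horizontal distance between drive_gear and seat below 0.004 m and angle between drive_gear's own z axis and vertical below 0.06 rad), for 0.2 s.
2. the disc has been turned by the gear until its mark lines up with the pointer (value of joint turntable between -0.09 and 0.09 rad and z of drive_gear in the frame of seat below 0.004 m), for 0.2 s.
At the end, for the whole second after the job is handed in: The gear stands at rest on the deck (underside within 2.5 mm of it, axis within 4 mm of the spindle's, level within 0.06 rad), and the disc's mark is within 0.09 rad (5 degrees) of the pointer (all of step 1 and value of joint turntable between -0.09 and 0.09 rad and linear speed of drive_gear below 0.02 m/s); the robot touches nothing.
It fails at once if the display disc or what it carries is pushed by the robot (contact force between any of the fingers, the arm and display_disc above 2 N).
It fails at once if the gear is forced against the disc's teeth (over 40 N) (contact force between drive_gear and display_disc above 40 N).
It fails at once if a bystander is shifted by more than 3 cm (distance of any of sweet_jar, pastille_tin, card_block, scoop from where it was at the start of the episode above 0.03 m).
It also fails if it takes over 51 s, if anything falls off the work surface, if the arm or the gripper's body presses on something with over 40 N, if the wrist force passes 120 N, or if a joint passes its speed limit or range.

## Working session

There is one attempt and no reset: what is moved stays moved. The work goes in short steps, Python scripts to look and compute and a tool call to move; the robot and the scene stay as the last step left them, time stands still between calls to the robot, and variables do not carry over. Pictures are saved under pics/ and viewed, about 8 in all and at most 12, crops included, and the job is handed in when it is done.

Besides the shell and the picture viewer there is one more tool, called after "Emit:" in YAML: its name, and indented under it one key for each argument. carry_out: Moves the arm, as the interface text tells. Its arguments: {"type":"object","properties":{"increments":{"type":"array"}},"required":["increments"]}

```bash
ls; mkdir -p pics
cat > h.py <<'E'
import numpy as np, cv2
from plant import ctrl
from scipy.spatial.transform import Rotation as R
def pose(o): 
    T=np.eye(4);T[:3,:3]=R.from_euler('xyz',o['orientation'],degrees=True).as_matrix();T[:3,3]=o['tool_pos'];return T
def snap(n):
    o=ctrl.get_obs();p=ctrl.snapshot(n);
    if 'hand_eye' in p:
        M=np.linalg.inv(pose(o)@np.array(p['hand_eye']))
        p['rv'],p['tv']=cv2.Rodrigues(M[:3,:3])[0],M[:3,3]
    else: p['rv'],p['tv']=np.array(p['rvec'],float),np.array(p['tvec'],float)
    return p
def proj(p,X):
    return cv2.projectPoints(np.array(X,float).reshape(-1,1,3),p['rv'],p['tv'],np.array(p['intrinsics']),np.array(p['dist'],float))[0][:,0]
def back(p,uv,z):
    n=cv2.undistortPoints(np.array(uv,float).reshape(-1,1,2),np.array(p['intrinsics']),np.array(p['dist'],float))[:,0]
    Rm=cv2.Rodrigues(p['rv'])[0];C=-Rm.T@p['tv'].ravel()
    d=np.c_[n,np.ones(len(n))]@Rm
    return C+d*((z-C[2])/d[:,2])[:,None]
E
python3 - <<'E'
from h import *
print(ctrl.get_obs())
for c in ('top','scene'):
    p=snap(c);cv2.imwrite(f'pics/{c}0.png',p['pixels'])
    print(c, 'cam', (-cv2.Rodrigues(p['rv'])[0].T@p['tv'].ravel()).round(3))
    for l in ['drive_gear','fin','stand','seat','disc_axis','display_disc','mark','pointer','sweet_jar','pastille_tin','card_block','scoop']:
        try: print(l,[(np.round(d['centre'],4).tolist(),round(d['confidence'],2)) for d in ctrl.search_frame(p,l)[:2]])
        except Exception as e: print(l,e)
E
```

```text
pics
{'clock': 0.0, 'joint_pos': array([-5.49406477e+01,  2.05931514e+01,  6.32267336e-01, -2.07598710e-02,
       -7.01350151e+01, -1.65061086e+01]), 'qvel': array([-0.01727655,  0.05583091,  0.01602223,  0.03437311, -0.09897479,
       -0.08149672]), 'tau': array([ 1.39874439e-03, -5.82722354e+01,  2.93060035e+01,  6.99756235e+00,
        7.08594176e-03, -2.12913192e-04]), 'tool_pos': array([ 0.21458303, -0.63945667,  0.22558986]), 'orientation': array([-1.79991462e+02, -9.74921829e-02,  1.08546166e+02]), 'force': array([-0.42698095,  0.49594464,  0.46086973]), 'moment': array([ 0.016482  ,  0.01529587, -0.02844158]), 'opening': 0.08785353124043677}
top cam [0.527 0.195 1.046]
drive_gear [([0.5685, 0.0187, 0.0146], 0.78)]
fin [([0.5697, 0.0222, 0.0143], 0.64)]
stand [([0.5503, 0.3994, 0.0101], 0.78), ([0.4476, 0.1574, 0.0413], 0.36)]
seat [([0.553, 0.4018, 0.0096], 0.74)]
disc_axis [([0.5526, 0.3997, 0.0084], 0.89), ([0.6062, 0.1805, 0.1068], 0.47)]
display_disc []
mark [([0.5721, 0.3968, 0.0227], 0.63)]
pointer [([0.549, 0.3985, 0.0113], 0.93)]
sweet_jar [([0.6051, 0.1818, 0.1042], 0.76)]
pastille_tin [([0.5712, 0.3965, 0.027], 0.62), ([0.7506, 0.2501, 0.0359], 0.6)]
card_block [([0.4494, 0.1605, 0.0395], 0.67)]
scoop [([0.7062, -0.0701, 0.0072], 0.84)]
scene cam [0.131 0.935 0.768]
drive_gear [([0.5642, 0.0327, 0.0123], 0.61)]
fin [([0.5619, 0.0278, 0.0118], 0.63)]
stand [([0.5332, 0.4205, 0.0136], 0.65)]
seat [([0.5348, 0.4226, 0.0112], 0.88)]
disc_axis [([0.5317, 0.4195, 0.0101], 0.62)]
display_disc [([0.5527, 0.4253, 0.0304], 0.56), ([0.5311, 0.4193, 0.009], 0.39)]
mark [([0.5562, 0.4262, 0.0273], 0.68), ([0.4397, 0.1613, 0.0238], 0.42)]
pointer []
sweet_jar [([0.5925, 0.1952, 0.0741], 0.62), ([0.4407, 0.1641, 0.023], 0.48)]
pastille_tin [([0.7452, 0.2633, 0.033], 0.93)]
card_block [([0.4376, 0.1646, 0.0255], 0.91)]
scoop [([0.6947, -0.0775, 0.0151], 0.71), ([0.5349, 0.4209, 0.0092], 0.67)]
```

View pics/top0.png

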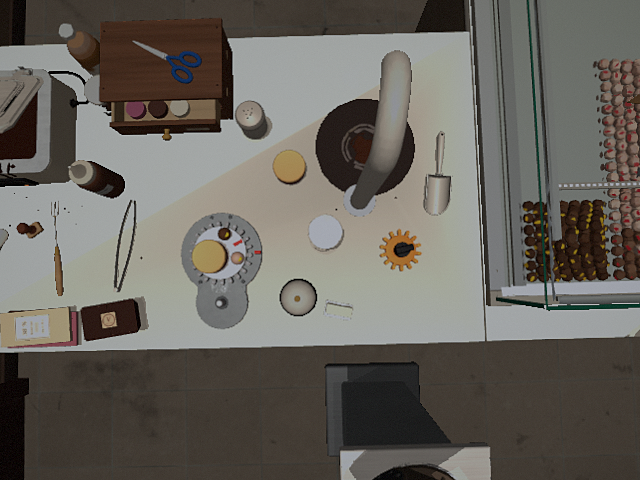

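View pics/scene0.png

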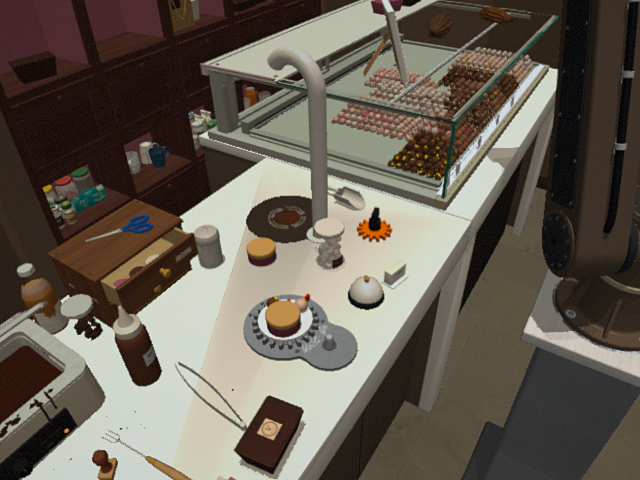

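The top view shows the gear at (401,250), the spindle at (221,303), the disc at (222,252) with the pointer at (257,252), and a tall pipe near (360,200). In the scene view the gear is at (375,230) and the spindle at (329,342). Next I go round the glass case and look at the gear with the wrist camera.

Emit:
carry_out:
  increments:
    - [0,0,0,30,60,40,0]
    - [0,0,0,50,120,75,0]
    - [0,0,0,70,175,90,0]
    - [0,0,0,90,235,90,0]
    - [0,0,0,115,290,90,0]
    - [0,0,0,135,345,90,0]
    - [0,0,0,155,400,90,0]
    - [0,0,0,175,455,90,0]
    - [0,0,0,195,510,90,0]
    - [0,0,0,215,565,90,0]
    - [0,0,0,245,615,90,0]
    - [0,0,0,275,655,90,0]
    - [0,0,0,275,655,90,0]
    - [0,0,0,275,655,90,0]

```text
clock: 3.05
tool_pos: [0.4895, 0.0151, 0.3164]
orientation: [-180.0, 0.0, 108.6]
force: [-0.3, -0.8, -0.4]
opening: 0.0877
```

Run:
```python
from h import *
o=ctrl.get_obs();print(o['clock'],o['tool_pos'],o['orientation'],o['joint_pos'],o['force'])
p=snap('wrist');cv2.imwrite('pics/w1.png',p['pixels']);print(np.round(p['hand_eye'],3))
for l in ['drive_gear','fin']:
    print(l,[(np.round(d['centre'],4).tolist(),round(d['confidence'],2)) for d in ctrl.search_frame(p,l)[:2]])
```

```text
3.05 [0.4895015  0.01512849 0.31637063] [-1.79960323e+02  4.20185005e-03  1.08587483e+02] [ 2.48266973e+01 -4.22705487e-02 -1.32580606e+01 -1.38755668e-04
 -7.68241084e+01 -9.62391841e+01] [-0.26818189 -0.76481393 -0.4257573 ]
[[ 1.    -0.002  0.    -0.001]
 [ 0.002  0.97   0.244 -0.066]
 [-0.    -0.244  0.97  -0.158]
 [ 0.     0.     0.     1.   ]]
drive_gear [([0.5671, 0.0167, 0.0091], 0.62)]
fin [([0.566, 0.0183, 0.012], 0.6)]
```

View pics/w1.png

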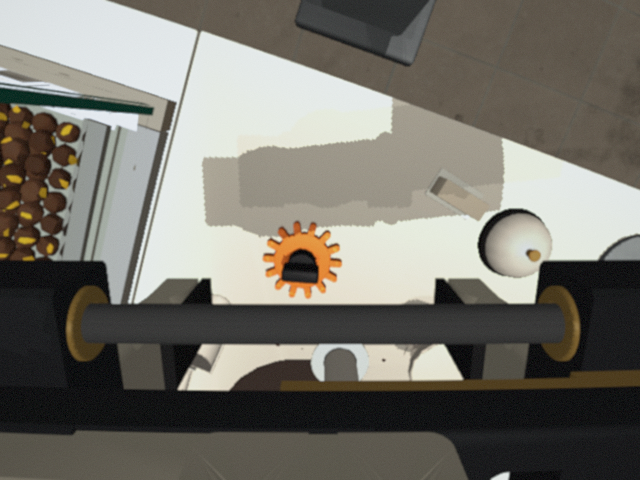

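The wrist view shows the gear at (302,260) with its fin roughly along the image's horizontal. I'll fit its pose by tooth phase and fin silhouette.

```bash
cat >> h.py <<'E'
from scipy.optimize import differential_evolution
def samp(m,p,X): return cv2.remap(m.astype(np.float32),proj(p,X).astype(np.float32)[None],None,cv2.INTER_LINEAR)[0]
def toothpts(c,th,n,r0,r1,z,halfw,gaps=False):
    r=np.linspace(r0,r1,6);w=np.linspace(-halfw,halfw,5);P=[]
    for k in range(n):
        a=th+2*np.pi*(k+(.5 if gaps else 0))/n
        for rr in r:
            for ww in w: P.append([c[0]+rr*np.cos(a)-ww*np.sin(a),c[1]+rr*np.sin(a)+ww*np.cos(a),z])
    return np.array(P)
def fitgear(p,c0,z0=0.,box=.02):
    hsv=cv2.cvtColor(p['pixels'],cv2.COLOR_BGR2HSV);m=((hsv[...,0]>4)&(hsv[...,0]<20)&(hsv[...,1]>150)&(hsv[...,2]>80)).astype(np.float32)
    mb=cv2.GaussianBlur(m,(3,3),0)
    f=lambda v:-(samp(mb,p,toothpts(v,v[2],14,.035,.0445,z0+.012,.003)).mean()-samp(mb,p,toothpts(v,v[2],14,.037,.048,z0+.006,.003,True)).mean())
    s=2*np.pi/14
    r=differential_evolution(f,[(c0[0]-box,c0[0]+box),(c0[1]-box,c0[1]+box),(0,s)],seed=1,popsize=20,maxiter=120,tol=1e-6)
    return r.x,r.fun,mb
def boxpts(c,th,L,W,zs):
    ux=np.array([np.cos(th),np.sin(th)]);uy=np.array([-ux[1],ux[0]])
    return np.array([[*(np.array(c[:2])+a*L/2*ux+b*W/2*uy),z] for z in zs for a,b in((1,1),(1,-1),(-1,-1),(-1,1))])
def finiou(p,c,th,z0):
    m=(p['pixels'].max(2)<60)
    u=proj(p,[[c[0],c[1],z0+.03]])[0].astype(int)
    roi=np.zeros_like(m);roi[max(0,u[1]-60):u[1]+60,max(0,u[0]-60):u[0]+60]=1
    out=[]
    for k in range(7*2):
        t=th+2*np.pi*k/14
        h=np.zeros(m.shape,np.uint8)
        cv2.fillConvexPoly(h,cv2.convexHull(proj(p,boxpts(c,t,.038,.014,(z0+.037,z0+.065))).astype(np.float32)).astype(int),1)
        h=h>0;out.append((round((h&m).sum()/h.sum(),3),round(np.degrees(t)%360,1)))
    return sorted(out,reverse=True)[:6]
E
python3 - <<'E'
from h import *
p=snap('wrist')
v,s,m=fitgear(p,(.567,.017));print(v,np.degrees(v[2]),s,m.sum());f=finiou(p,v,v[2],0);print(f)
im=cv2.resize(p['pixels'],None,fx=3,fy=3,interpolation=cv2.INTER_CUBIC)
for q in proj(p,toothpts(v,v[2],14,.0445,.045,.012,0)[::30]): cv2.circle(im,tuple((q*3+1).astype(int)),3,(255,0,0),-1)
q=(proj(p,boxpts(v,np.radians(f[0][1]),.038,.014,(.065,)))*3+1).astype(int);cv2.polylines(im,[q],True,(0,255,0),1)
u=(proj(p,[[v[0],v[1],.012]])[0]*3).astype(int)
cv2.imwrite('pics/w1c.png',im[u[1]-200:u[1]+200,u[0]-250:u[0]+250])
E
```

```text
[0.56907541 0.01644308 0.01947143] 1.1156306618117022 -0.7160298824310303 3407.25
[(np.float64(0.797), np.float64(284.0)), (np.float64(0.797), np.float64(104.0)), (np.float64(0.758), np.float64(309.7)), (np.float64(0.758), np.float64(129.7)), (np.float64(0.743), np.float64(258.3)), (np.float64(0.743), np.float64(78.3))]
```

View pics/w1c.png

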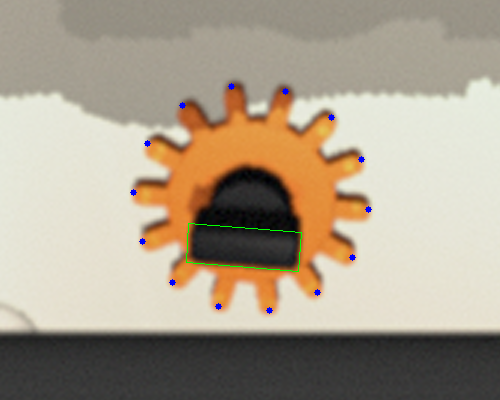

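The fit matches closely: gear centre (0.569, 0.0164), fin yaw 104°. Before grasping I look at the stand.

Emit:
carry_out:
  increments:
    - [0,0,0,0,60,0,0]
    - [0,0,0,-5,120,0,0]
    - [0,0,0,-10,180,0,0]
    - [0,0,0,-15,240,0,0]
    - [0,0,0,-20,300,-20,0]
    - [0,0,0,-20,355,-36,0]
    - [0,0,0,-20,355,-36,0]
    - [0,0,0,-20,355,-36,0]
    - [0,0,0,-20,355,-36,0]

```text
clock: 4.38
tool_pos: [0.4702, 0.369, 0.2816]
orientation: [179.9, -0.0, 108.5]
force: [-0.6, -0.4, 1.3]
opening: 0.0875
```

Run:
```python
from h import *
p=snap('wrist');cv2.imwrite('pics/w2.png',p['pixels'])
o=ctrl.get_obs();np.savez('w2.npz',pixels=p['pixels'],rv=p['rv'],tv=p['tv'],intrinsics=p['intrinsics'],dist=p['dist']);print(o['tool_pos'],o['joint_pos'])
for l in ['seat','disc_axis','mark','pointer','display_disc','stand']:
    print(l,[(np.round(d['centre'],4).tolist(),round(d['confidence'],2)) for d in ctrl.search_frame(p,l)[:2]])
```

```text
[0.47018577 0.36901636 0.28163769] [ 5.68475904e+01  1.15112076e+01 -4.59919800e+00  7.12517413e-03
 -7.37954053e+01 -1.28375742e+02]
seat [([0.52, 0.3993, 0.0081], 0.62)]
disc_axis [([0.5199, 0.4006, 0.009], 0.89), ([0.5881, 0.1963, 0.0394], 0.39)]
mark [([0.5435, 0.3952, 0.0254], 0.62)]
pointer [([0.5178, 0.4017, 0.0129], 0.91)]
display_disc [([0.5398, 0.4003, 0.029], 0.71)]
stand [([0.5191, 0.3993, 0.0097], 0.56)]
```

View pics/w2.png

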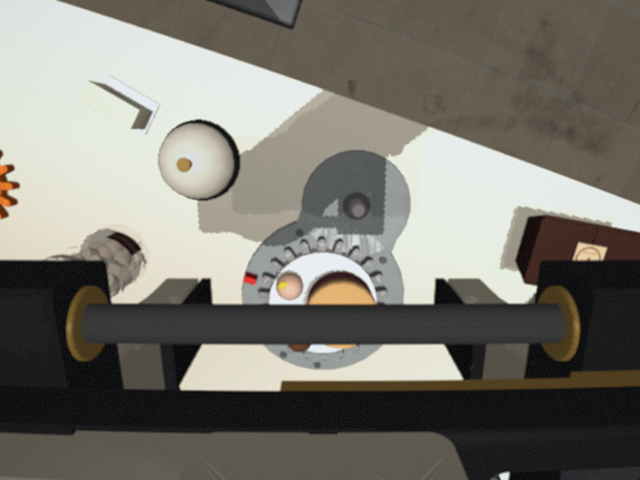

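The spindle is at (357,205) and the pointer at (251,279); the bar hides the far half of the disc, mark included. I back off toward the base for a full view.

Emit:
carry_out:
  increments:
    - [0,0,0,-55,-10,-20,0]
    - [0,0,0,-75,-20,-30,0]
    - [0,0,0,-75,-20,-30,0]
    - [0,0,0,-75,-20,-30,0]

```text
clock: 5.22
tool_pos: [0.3952, 0.3506, 0.2512]
orientation: [179.9, -0.0, 108.6]
force: [0.4, -0.3, 0.4]
opening: 0.0876
```

```bash
cat >> h.py <<'E'
def load(n): return dict(np.load(n))
def save(n,p): np.savez(n,**{k:p[k] for k in('pixels','rv','tv','intrinsics','dist')})
E
python3 - <<'E'
from h import *
p=snap('wrist');save('w3.npz',p)
print(ctrl.get_obs()['tool_pos'])
im=p['pixels']
cv2.imwrite('pics/w3.png',cv2.resize(im[110:370,170:490],None,fx=2.4,fy=2.3,interpolation=cv2.INTER_CUBIC))
b,g,r=[im[...,i].astype(int) for i in range(3)]
red=((r>120)&(g<70)&(b<70)).astype(np.uint8)
n,_,st,c=cv2.connectedComponentsWithStats(red)
for i in range(1,n):
    if st[i,4]>5: print(st[i],c[i].round(1),back(p,[c[i]],.023).round(4))
E
```

```text
[0.39537295 0.35061497 0.25104151]
[236 358  12   8  60] [241.5 361.6] [[0.5731 0.3229 0.023 ]]
[274 390   6   1   6] [276.5 390. ] [[0.5932 0.366  0.023 ]]
```

View pics/w3.png

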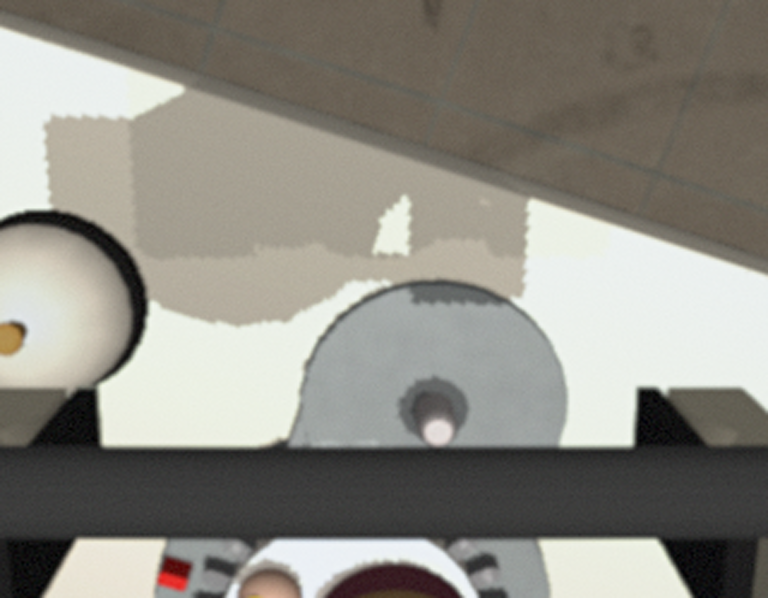

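That was the wrong way: image up is toward the base. The spindle tip does show at crop (438,432). I go forward instead.

Emit:
carry_out:
  increments:
    - [0,0,0,55,10,10,0]
    - [0,0,0,110,20,20,0]
    - [0,0,0,150,20,20,0]
    - [0,0,0,150,20,20,0]
    - [0,0,0,150,20,20,0]
    - [0,0,0,150,20,20,0]

```text
clock: 6.02
tool_pos: [0.5443, 0.3702, 0.2709]
orientation: [180.0, -0.0, 108.6]
force: [-0.0, 0.7, -0.4]
opening: 0.0875
```

Run:
```python
from h import *
p=snap('wrist');save('w4.npz',p)
print(ctrl.get_obs()['tool_pos'])
im=p['pixels']
cv2.imwrite('pics/w4.png',cv2.resize(im[80:320,200:460],None,fx=3,fy=2.5,interpolation=cv2.INTER_CUBIC))
b,g,r=[im[...,i].astype(int) for i in range(3)]
red=((r>110)&(g<80)&(b<80)&(r>2*g)).astype(np.uint8)
n,_,st,c=cv2.connectedComponentsWithStats(red)
for i in range(1,n):
    if st[i,4]>5: print(st[i],c[i].round(1),back(p,[c[i]],.023).round(4))
```

```text
[0.5442303  0.37026895 0.27108463]
[262 211  12   8  70] [267.5 214.5] [[0.5731 0.3231 0.023 ]]
[292 245  18   7  85] [300.5 247.6] [[0.5946 0.3634 0.023 ]]
```

View pics/w4.png

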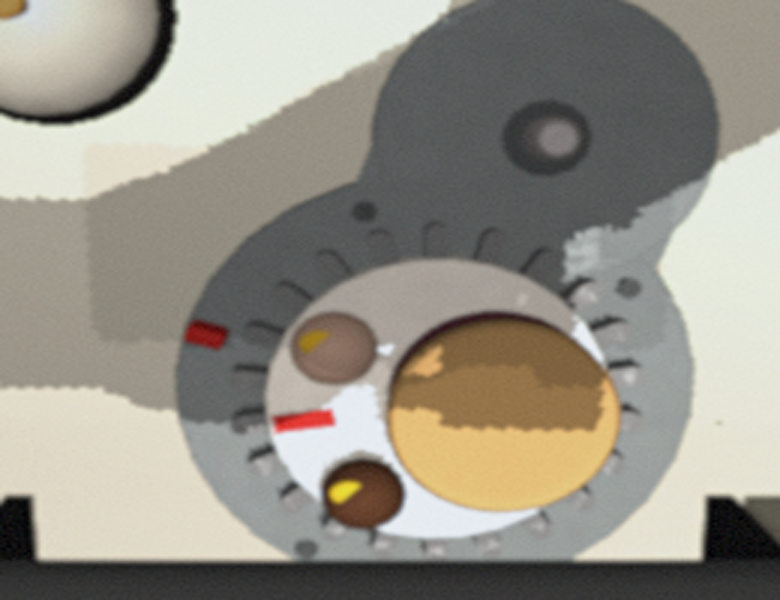

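This view shows everything: spindle tip at crop (558,138), pointer at (207,334), and the mark from (273,425) outward to (334,418) inward. Now to solve the stand pose and disc angle.

Run:
```python
from h import *
p3,p4=load('w3.npz'),load('w4.npz')
S3=back(p3,[[352.5,297.8]],.036)[0];S4=back(p4,[[386,135.2]],.036)[0];print('S',S3.round(4),S4.round(4))
P=back(p4,[[267.5,214.5]],.023)[0]
for S in (S3,S4,(S3+S4)/2):
    d=P[:2]-S[:2];psi=np.arctan2(d[1],d[0])-np.arctan2(-.0795,.106)
    D=S[:2]+.106*np.array([np.cos(psi),np.sin(psi)])
    print('len',np.linalg.norm(d),'psi',np.degrees(psi),'D',D.round(4))
for z in(.019,.021,.023,.025,.027):
    o,i=back(p4,[[291,250],[311.3,247.2]],z)[:,:2]
    a=lambda w:np.degrees(np.arctan2(*(w[::-1])))
    print(z,'r',np.linalg.norm(o-D).round(4),np.linalg.norm(i-D).round(4),'q outer,inner,stripe',[(a(w)-np.degrees(psi)+90).round(2) for w in(o-D,i-D,o-i)])
# circle checks: project stand model
im=cv2.resize(p4['pixels'][80:320,200:460],None,fx=3,fy=2.5,interpolation=cv2.INTER_CUBIC)
def dr(X,col,poly=True):
    q=((proj(p4,X)-[200,80]+.5)*[3,2.5]).astype(int)
    if poly: cv2.polylines(im,[q],True,col,1)
    else: [cv2.circle(im,tuple(t),2,col,-1) for t in q]
t=np.linspace(0,2*np.pi,90)
for c,r,z,col in((D,.0685,.023,(0,255,255)),(S,.008,.010,(0,255,0)),(S,.004,.036,(255,0,255))): dr(np.c_[c[0]+r*np.cos(t),c[1]+r*np.sin(t),0*t+z],col)
for q in(np.radians(25),):
    pass
g=cv2.GaussianBlur(cv2.cvtColor(p4['pixels'],cv2.COLOR_BGR2GRAY),(3,3),0).astype(np.float32)
o=back(p4,[[291,250]],.0235)[0,:2]-D;th=np.arctan2(o[1],o[0]);print('tooth dir',np.degrees(th))
X=toothpts(D,th,22,.0648,.0648,.023,0)[::30]
dr(X,(0,0,255),False);X=[]
for k in range(22):
    a=th+2*np.pi*k/22
    for r in(.060,.0685):
        for w in(-.0038,.0038): dr([[D[0]+r*np.cos(a)-w*np.sin(a),D[1]+r*np.sin(a)+w*np.cos(a),.023]],(255,80,0),False)
cv2.imwrite('pics/w4o.png',im)
```

```text
S [0.4675 0.4036 0.036 ] [0.4672 0.4037 0.036 ]
len 0.13284811647022363 psi -0.4415929328230904 D [0.5735 0.4028]
len 0.13318441900033567 psi -0.40739409378041125 D [0.5732 0.403 ]
len 0.1330162618116004 psi -0.42447189723058276 D [0.5733 0.4029]
0.019 r 0.055 0.0347 q outer,inner,stripe [np.float64(30.73), np.float64(32.91), np.float64(27.04)]
0.021 r 0.0548 0.0345 q outer,inner,stripe [np.float64(30.19), np.float64(32.05), np.float64(27.04)]
0.023 r 0.0545 0.0343 q outer,inner,stripe [np.float64(29.64), np.float64(31.17), np.float64(27.04)]
0.025 r 0.0543 0.0341 q outer,inner,stripe [np.float64(29.08), np.float64(30.29), np.float64(27.04)]
0.027 r 0.054 0.034 q outer,inner,stripe [np.float64(28.52), np.float64(29.4), np.float64(27.04)]
tooth dir -60.923398673170865
```

View pics/w4o.png

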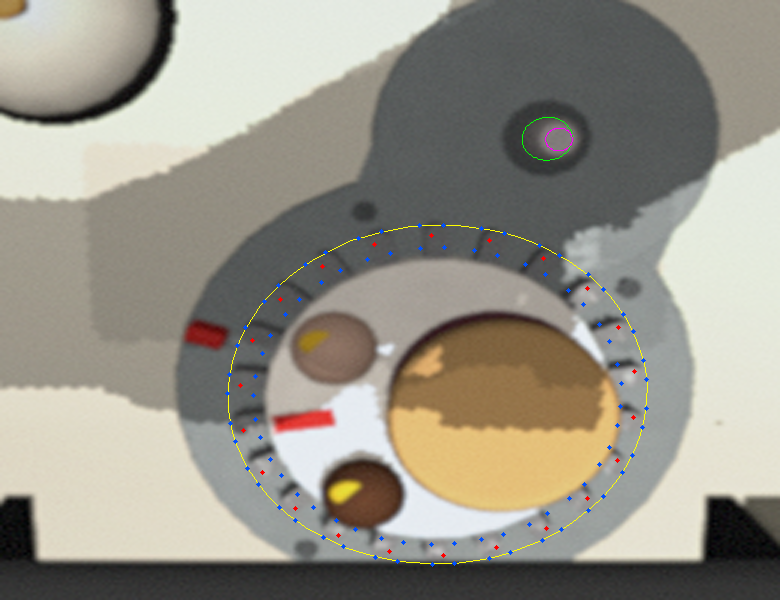

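The stand fit is consistent: spacing 133.0 mm against 132.5 mm expected, and the tip circle overlays the teeth. I refine the tooth phase on a polar unwrap.

Run:
```python
from h import *
D=np.array([.5733,.4029]);psi=np.radians(-.42);q=np.radians(29)
rows=[]
for n in('w4.npz','w2.npz'):
    p=load(n)
    # angle range in stand frame: 22 teeth, starting at mark tooth
    A=q-np.pi/2+psi+np.linspace(-.5,21.5,1600)*2*np.pi/22
    r=np.linspace(.054,.074,60)
    X=np.stack([D[0]+r[:,None]*np.cos(A),D[1]+r[:,None]*np.sin(A),0*r[:,None]+0*A+.023],-1)
    uv=proj(p,X.reshape(-1,3)).reshape(60,1600,2).astype(np.float32)
    U=cv2.remap(p['pixels'],uv[...,0],uv[...,1],cv2.INTER_CUBIC)
    U=cv2.convertScaleAbs(U,alpha=1.3)
    U=cv2.resize(U,(1600,130))
    for k in range(22):
        x=int((k+.5)*1600/22)
        cv2.line(U,(x,0),(x,25),(0,0,255),1)
        cv2.putText(U,str(k),(x+3,12),0,.4,(0,160,0),1)
    rows+=[U[:,:800],U[:,800:]]
cv2.imwrite('pics/unw.png',np.vstack(rows))
```

```text
(no output)
```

View pics/unw.png

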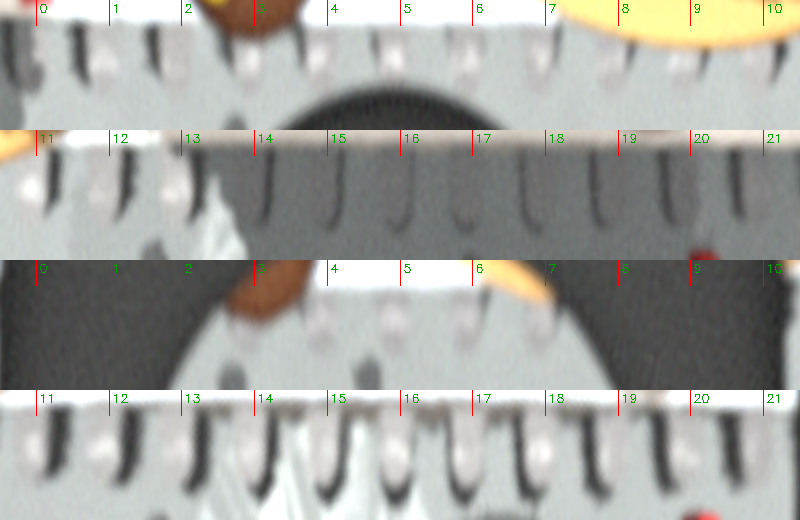

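Run:
```python
from h import *
psi=np.radians(-.42);q=np.radians(29)
for dD in((0,0),(.001,0),(0,.001)):
  D=np.array([.5733,.4029])+dD
  for n,ks in(('w4.npz',range(1,22)),('w2.npz',range(11,21))):
    p=load(n);u=np.linspace(-.5,.5,73)[:-1];res=[]
    for k in ks:
        A=q-np.pi/2+psi+(k+u)*2*np.pi/22;r=np.linspace(.0615,.0675,9)
        X=np.stack([D[0]+r[:,None]*np.cos(A),D[1]+r[:,None]*np.sin(A),0*r[:,None]+0*A+.023],-1).reshape(-1,3)
        im=cv2.GaussianBlur(p['pixels'],(3,3),0).astype(float)+1
        s=samp(im[...,2]/im[...,1],p,X).reshape(9,-1).mean(0)
        res.append((s*np.exp(2j*np.pi*u)).sum())
    ph=np.degrees(np.angle(res))/360*16.364
    print(dD,n,'fold offset',(np.degrees(np.angle(sum(res)))/360*16.364).round(2),ph.round(1))
```

```text
(0, 0) w4.npz fold offset -1.23 [-2.2 -1.8 -1.4 -1.8 -1.6 -1.3 -1.3 -0.7  0.  -1.4 -0.8 -0.4 -0.4 -0.3
 -1.  -0.6 -1.5 -1.6 -1.5 -2.  -2.1]
(0, 0) w2.npz fold offset -0.91 [ 0.   0.4 -0.1 -0.  -0.7 -1.1 -1.4 -1.8 -1.7 -2.6]
(0.001, 0) w4.npz fold offset -1.14 [-2.7 -2.1 -1.4 -1.6 -1.4 -0.8 -0.6 -0.1  1.1 -0.5  0.   0.3 -0.  -0.2
 -1.1 -1.1 -2.  -2.2 -2.4 -2.8 -3. ]
(0.001, 0) w2.npz fold offset -1.03 [ 0.9  1.1  0.3  0.2 -0.7 -1.4 -1.9 -2.5 -2.6 -3.6]
(0, 0.001) w4.npz fold offset -1.3 [-2.9 -2.6 -2.4 -2.7 -2.5 -2.1 -1.8 -1.6 -0.7 -0.8 -0.5  0.2  0.4  0.5
 -0.1  0.1 -0.8 -1.  -1.1 -2.1 -2.4]
(0, 0.001) w2.npz fold offset -0.31 [ 0.4  1.   0.7  0.8  0.2 -0.2 -0.7 -1.2 -1.4 -2.6]
```

Tooth phase gives q ≈ 27.8°, consistent with the mark at 27–28.5°. Next check: pipe clearance for the grasp (flange at top-view (360,200)).

Run:
```python
from h import *
p=snap('top')
print(back(p,[[360,200],[343,200],[376,200]],.02).round(3), back(p,[[360,187],[372,187]],.05).round(3))
im=p['pixels'];cv2.imwrite('pics/pipe.png',cv2.resize(im[30:290,300:480],None,fx=3,fy=2.3))
for z in(.0,.1,.2,.3,.4): print(z,proj(p,[[.673,.103,z]])[0].round(0))
o=ctrl.get_obs();print(o['tool_pos'],o['joint_pos'])
```

```text
[[0.68  0.101 0.02 ]
 [0.681 0.137 0.02 ]
 [0.679 0.067 0.02 ]] [[0.703 0.103 0.05 ]
 [0.702 0.078 0.05 ]]
0.0 [358. 205.]
0.1 [363. 197.]
0.2 [368. 189.]
0.3 [374. 178.]
0.4 [383. 163.]
[0.54418862 0.37029566 0.27119714] [ 5.11754560e+01  1.76409261e+01  2.27119025e+00  1.33064448e-03
 -7.45814177e+01 -1.22579536e+02]
```

View pics/pipe.png

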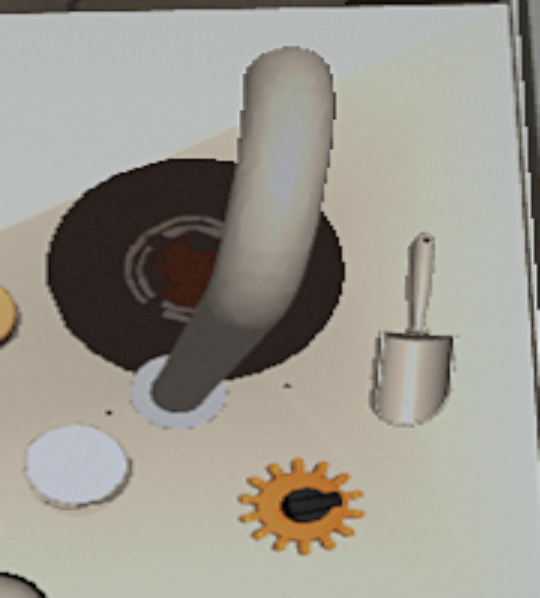

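The pipe is at (0.678, 0.103), radius about 15 mm, which leaves roughly 20 mm clearance. Going to grasp the fin.

Emit:
carry_out:
  increments:
    - [0,0,10.6,-20,-55,0,0]
    - [0,0,21.2,-35,-110,0,0]
    - [0,0,31.8,-35,-170,0,0]
    - [0,0,42.4,-35,-230,-20,0]
    - [0,0,53,-25,-290,-50,0]
    - [0,0,63.6,0,-335,-90,0]
    - [0,0,74.2,24,-353.6,-130,0]
    - [0,0,84.8,24,-353.6,-150,0]
    - [0,0,85.4,24,-353.6,-160,0]
    - [0,0,85.4,24,-353.6,-160,0]
    - [0,0,85.4,24,-353.6,-190,0]
    - [0,0,85.4,24,-353.6,-215,0]
    - [0,0,85.4,24,-353.6,-230,0]
    - [0,0,85.4,24,-353.6,-230,0]
    - [0,0,85.4,24,-353.6,-230,0]

```text
clock: 8.0
tool_pos: [0.5696, 0.0169, 0.0418]
orientation: [-180.0, 0.1, -166.0]
force: [0.2, 0.1, -0.3]
opening: 0.0874
```

Emit:
carry_out:
  increments:
    - [0,0,0,0,0,0,0.4]
    - [0,0,0,0,0,0,0.7]
    - [0,0,0,0,0,0,1]
    - [0,0,0,0,0,0,1]
    - [0,0,0,0,0,0,1]
    - [0,0,0,0,0,0,1]
    - [0,0,0,0,0,0,1]
    - [0,0,0,0,0,20,1]
    - [0,0,0,0,0,60,1]
    - [0,0,0,0,0,110,1]
    - [0,0,0,0,0,110,1]
    - [0,0,0,0,0,110,1]

```text
clock: 9.5
tool_pos: [0.5679, 0.0164, 0.1498]
orientation: [180.0, -0.1, -166.1]
force: [-0.2, -0.3, -3.1]
opening: 0.0133
```

Run:
```python
from h import *
o=ctrl.get_obs();print(o['tool_pos'],o['orientation'],o['force'],o['opening'],o['joint_pos'])
p=snap('wrist');save('w5.npz',p)
z0=.11
v,s,m=fitgear(p,(.569,.0164),z0,.012);print(v,np.degrees(v[2]),s)
im=cv2.resize(p['pixels'],None,fx=2,fy=2)
for q in proj(p,toothpts(v,v[2],14,.0445,.045,z0+.012,0)[::30]): cv2.circle(im,tuple((q*2+1).astype(int)),3,(255,0,0),-1)
u=(proj(p,[[.569,.0164,.122]])[0]*2).astype(int);print(u)
cv2.imwrite('pics/w5.png',im[max(0,u[1]-300):u[1]+300,max(0,u[0]-400):u[0]+400])
```

```text
[0.56792148 0.01643098 0.14980987] [ 1.79968187e+02 -5.68052254e-02 -1.66075075e+02] [-0.21643872 -0.25994276 -3.07327576] 0.013331076206872246 [ 2.13593011e+01  1.41957498e+01 -1.90335299e+01 -4.64715909e-02
 -5.68229402e+01 -7.40894355e+00]
[0.57081885 0.01151287 0.43163483] 24.73085413064479 -0.2510750889778137
[636 556]
```

View pics/w5.png

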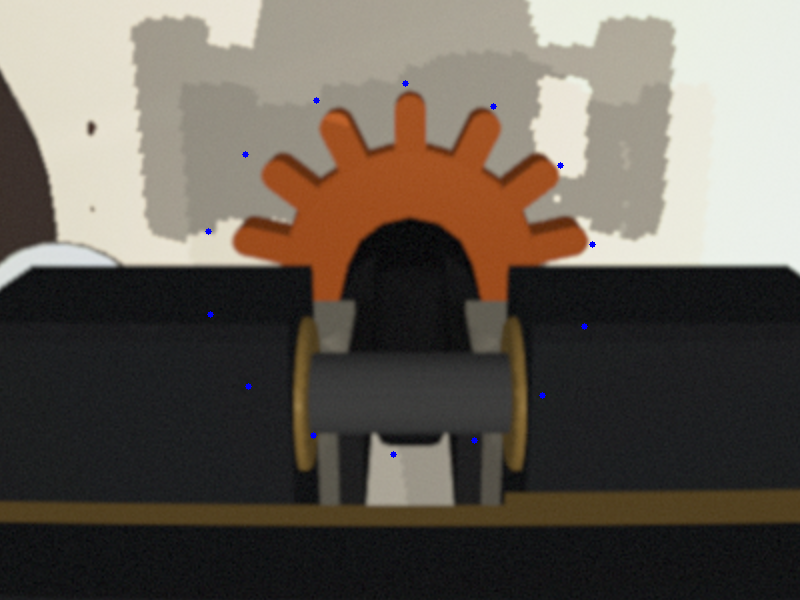

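The gear is held level between the jaws; the front tooth tip is at crop (410,95). I measure its offset in the tool frame from the visible tips.

Run:
```python
from h import *
p=load('w5.npz');o=ctrl.get_obs()
hsv=cv2.cvtColor(p['pixels'],cv2.COLOR_BGR2HSV);m=((hsv[...,0]>4)&(hsv[...,0]<20)&(hsv[...,1]>150)&(hsv[...,2]>135)).astype(np.float32)
mb=cv2.GaussianBlur(m,(3,3),0);z0=.108;T=np.array(o['tool_pos'])
from scipy.optimize import minimize
# only teeth within +-60deg of front tooth (fin -x = yaw 104+180=284)
def pts(v,g,r0,r1,z,h):
    a=v[2];P=toothpts(v,a,14,r0,r1,z,h,g).reshape(14,-1,3)
    return P[[0,1,2,12,13] if not g else [0,1,12,13]].reshape(-1,3)
f=lambda v:-(samp(mb,p,pts(v,0,.035,.045,z0+.012,.0036)).mean()-samp(mb,p,pts(v,1,.037,.05,z0+.012,.003)).mean()-samp(mb,p,pts(v,0,.0457,.048,z0+.012,.003)).mean())
r=differential_evolution(f,[(.558,.58),(.005,.028),(np.radians(275),np.radians(293))],seed=2,popsize=25,maxiter=200)
print(r.x,np.degrees(r.x[2]),r.fun)
d=r.x[:2]-T[:2];yaw=np.radians(o['orientation'][2])
tx=np.array([np.cos(yaw),np.sin(yaw)]);ty=np.array([np.sin(yaw),-np.cos(yaw)])
print('offset tool x,y mm',1e3*d@tx,1e3*d@ty)
```

```text
[0.56647594 0.01322845 4.9746577 ] 285.0268906367529 -0.5030999779701233
offset tool x,y mm 1.8105856258912332 -2.692156212930744
```

Run:
```python
from h import *
p=load('w5.npz');T=pose(ctrl.get_obs())
for z in(-.06,-.04,-.02,0): print(z,proj(p,[(T@[0,0,z,1])[:3]]).round(1))
im=p['pixels'].astype(int)
# brass ring / finger edges for symmetric centre
b,g,r=im[...,0],im[...,1],im[...,2]
for row in(300,310,320,335,350):
    c=np.where((r[row]>g[row]+20)&(r[row]>b[row]+40)&(r[row]<200))[0];c=c[(c>220)&(c<430)]
    print(row,c.min() if len(c) else None,c.max() if len(c) else None, c.mean().round(1) if len(c) else None)
```

```text
-0.06 [[320.6 389.6]]
-0.04 [[321.  351.7]]
-0.02 [[321.3 323.4]]
0 [[321.5 301.5]]
300 268 378 330.4
310 267 379 328.8
320 266 380 323.0
335 265 380 317.7
350 266 379 322.5
```

Emit:
carry_out:
  increments:
    - [0,0,0,-20,15,35,1]
    - [0,0,0,-55,50,45,1]
    - [0,0,0,-85,95,45,1]
    - [0,0,0,-95,145,45,1]
    - [0,0,2,-101,200,45,1]
    - [0,0,4,-101,255,45,1]
    - [0,0,6,-101,310,40,1]
    - [0,0,6,-101,355,20,1]
    - [0,0,6,-101,387.6,-10,1]
    - [0,0,6,-101,387.6,-40,1]
    - [0,0,6,-101,387.6,-55,1]
    - [0,0,6,-101,387.6,-55,1]
    - [0,0,6,-101,387.6,-55,1]
    - [0,0,6,-101,387.6,-55,1]

```text
clock: 11.3
tool_pos: [0.4683, 0.4044, 0.097]
orientation: [179.9, 0.1, -160.1]
force: [-0.1, -0.2, -2.1]
opening: 0.0137
```

Run:
```python
from h import *
o=ctrl.get_obs();print(o['tool_pos'],o['orientation'],o['force'],o['joint_pos'])
p=snap('scene');save('s1.npz',p)
# expected spots: spindle tip and gear underside centre
u=proj(p,[[.468,.403,.036],[.468,.403,.05]]).round(0);print(u)
c=u[0].astype(int)
cv2.imwrite('pics/s1.png',cv2.resize(p['pixels'][c[1]-75:c[1]+75,c[0]-100:c[0]+100],None,fx=4,fy=4,interpolation=cv2.INTER_CUBIC))
```

```text
[0.46829599 0.40435972 0.0969574 ] [ 1.79927329e+02  1.02113480e-01 -1.60070402e+02] [-0.12950711 -0.23326903 -2.06486928] [ 5.88736394e+01  2.15097430e+01 -1.61943149e+01  9.70297523e-03
 -5.21708445e+01 -3.89499194e+01]
[[329. 335.]
 [329. 330.]]
```

View pics/s1.png

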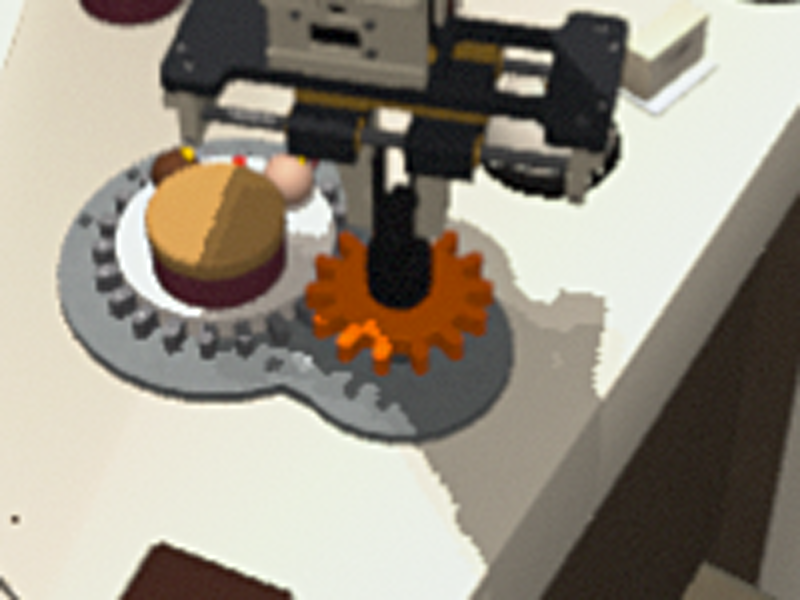

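The gear hovers level over the spindle. Lowering slowly and watching the force.

Emit:
carry_out:
  increments:
    - [0,0,0,0,0,-10,1]
    - [0,0,0,0,0,-17,1]
    - [0,0,0,0,0,-19,1]
    - [0,0,0,0,0,-21,1]
    - [0,0,0,0,0,-22,1]
    - [0,0,0,0,0,-22,1]

```text
clock: 12.1
tool_pos: [0.4677, 0.4041, 0.0736]
orientation: [-180.0, 0.0, -160.0]
force: [1.1, -0.4, -1.9]
opening: 0.0134
```

Emit:
carry_out:
  increments:
    - [0,0,0,0,0,-2,1]
    - [0,0,0,0,0,-4,1]
    - [0,0,0,0,0,-6,1]
    - [0,0,0,0,0,-6,1]
    - [0,0,0,0,0,-6,1]

```text
clock: 12.72
tool_pos: [0.4678, 0.4041, 0.0679]
orientation: [180.0, 0.0, -160.0]
force: [-1.3, -1.3, 3.8]
opening: 0.0138
```

Emit:
carry_out:
  increments:
    - [0,0,0,-0.5,-0.5,0,1]
    - [0,0,0,-0.5,-0.5,0,1]
    - [0,0,0,-0.5,-0.5,0,1]

```text
clock: 13.1
tool_pos: [0.4678, 0.4041, 0.0679]
orientation: [180.0, 0.1, -160.0]
force: [1.6, 0.3, 3.0]
opening: 0.0135
```

Emit:
carry_out:
  increments:
    - [0,0,0,0,0,-1,1]
    - [0,0,0,0,0,-2,1]
    - [0,0,0,0,0,-3,1]
    - [0,0,0,0,0,-3,1]

```text
clock: 13.6
tool_pos: [0.4678, 0.4042, 0.0678]
orientation: [180.0, 0.1, -160.0]
force: [-6.4, -3.8, 25.0]
opening: 0.0133
```

Run:
```python
from h import *
o=ctrl.get_obs();print(o['tool_pos'],o['force'],o['moment'],o['orientation'])
```

```text
[0.46780612 0.40415472 0.06780014] [-6.43627922 -3.78574275 25.02360916] [-1.54871847  2.58328997  0.00613697] [ 1.79959463e+02  1.40583748e-01 -1.59982012e+02]
```

Emit:
carry_out:
  increments:
    - [0,0,0,0,0,3,1]
    - [0,0,0,0,0,10,1]
    - [0,0,0,0,0,14,1]
    - [0,0,0,0,0,14,1]
    - [0,0,0,0,0,14,1]

```text
clock: 14.22
tool_pos: [0.4671, 0.4034, 0.0782]
orientation: [-180.0, -0.0, -160.1]
force: [0.3, -0.4, -2.8]
opening: 0.0136
```

Run:
```python
from h import *
o=ctrl.get_obs();print(o['tool_pos'],o['force'],o['moment'])
p=snap('wrist');save('w6.npz',p);a=load('w5.npz')
def om(p):
    h=cv2.cvtColor(p['pixels'],cv2.COLOR_BGR2HSV);m=((h[...,0]>4)&(h[...,0]<20)&(h[...,1]>150)&(h[...,2]>60));m[300:]=0;return m
for q in(a,p):
    m=om(q);y,x=np.where(m);print(m.sum(),x.min(),x.max(),y.min(),x.mean().round(1),y.mean().round(1))
    for c in(323,): print('front tooth top row',np.where(m[:,318:328].any(1))[0].min())
    # widest teeth rows
    l=np.where(x==x.min())[0];r=np.where(x==x.max())[0];print('left tip',x.min(),y[l].mean(),'right tip',x.max(),y[r].mean())
M=np.array([[1,0,0],[0,1,0]],np.float32)
try:
    cc,W=cv2.findTransformECC(om(a).astype(np.float32),om(p).astype(np.float32),M,cv2.MOTION_AFFINE);print(cc,W.round(3))
except Exception as e: print(e)
```

```text
[0.46707944 0.40342244 0.07822766] [ 0.32580035 -0.4161751  -2.81976371] [ 0.09236898 -0.01854875  0.01681403]
11084 0 410 174 252.6 231.2
front tooth top row 174
left tip 0 231.0 right tip 410 248.0
9026 4 411 115 314.4 226.8
front tooth top row 174
left tip 4 139.0 right tip 411 248.0
0.8804883372122173 [[ 1.007 -0.002 -1.868]
 [-0.002  1.009 -1.752]]
```

Emit:
carry_out:
  increments:
    - [0,0,2,0,0,-6,1]
    - [0,0,2.5,0,0,-9,1]
    - [0,0,2.5,0,0,-11,1]
    - [0,0,2.5,0,0,-13,1]
    - [0,0,2.5,0,0,-13,1]

```text
clock: 14.9
tool_pos: [0.4673, 0.4035, 0.0679]
orientation: [-180.0, 0.0, -157.5]
force: [-6.7, -4.4, 16.4]
opening: 0.0136
```

Emit:
carry_out:
  increments:
    - [0,0,-2.5,0,0,0,1]
    - [0,0,-5,0,0,0,1]
    - [0,0,-5,0,0,0,1]

```text
clock: 15.28
tool_pos: [0.4681, 0.4044, 0.0679]
orientation: [179.9, 0.2, -162.5]
force: [-3.2, -1.8, 13.2]
opening: 0.0135
```

Height is stuck at 0.068 whatever the yaw, so teeth aren't the cause. I check how deep the gear actually sits in the hand by fitting its height from the wrist pictures.

Run:
```python
from h import *
for n,T,yaw in(('w5.npz',np.array([.5679,.01643,.1498]),193.93),('w6.npz',np.array([.46708,.40342,.07823]),199.95)):
    p=load(n);hsv=cv2.cvtColor(p['pixels'],cv2.COLOR_BGR2HSV);m=((hsv[...,0]>4)&(hsv[...,0]<20)&(hsv[...,1]>150)&(hsv[...,2]>60)).astype(np.float32)
    y=np.radians(yaw);tx=np.array([np.cos(y),np.sin(y)]);ty=np.array([np.sin(y),-np.cos(y)]);th=y+np.pi/2
    th0=np.arctan2(-ty[1],-ty[0])
    mb=cv2.GaussianBlur(m,(3,3),0)
    def pts(v,g,r0,r1,h):
        P=toothpts(T[:2]+v[0]*tx+v[1]*ty,th0+v[3],14,r0,r1,T[2]-v[2]+.012,h,g).reshape(14,-1,3)
        return P[[0,1,2,12,13] if not g else [0,1,2,11,12,13]].reshape(-1,3)
    f=lambda v:-(samp(mb,p,pts(v,0,.035,.044,.0034)).mean()-samp(mb,p,pts(v,0,.0456,.049,.003)).mean()-samp(mb,p,pts(v,1,.038,.046,.003)).mean())
    r=differential_evolution(f,[(-.004,.004),(-.008,.008),(.025,.065),(-.06,.06)],seed=3,popsize=20,maxiter=250);print(n,(r.x*1e3).round(2),r.fun)
    for h in(.041,.052):
        g=lambda v:f([v[0],v[1],h,v[2]]);r=differential_evolution(g,[(-.004,.004),(-.008,.008),(-.06,.06)],seed=3,popsize=20,maxiter=150);print(' h',h,(r.x*1e3).round(2),r.fun)
```

```text
w5.npz [ 0.83  0.19 64.49 -2.99] -0.9065758585929871
 h 0.041 [ 1.96 -4.67  8.83] -0.5349209308624268
 h 0.052 [ 0.97 -2.79 -2.12] -0.71967506
w6.npz [ 0.95 -0.26 62.59 -0.22] -0.9123417139053345
 h 0.041 [ 2.2  -5.03  7.18] -0.5633684396743774
 h 0.052 [ 1.92 -2.3  16.59] -0.7604665
```

```bash
cat > jf.py <<'E'
from h import *
def mask(p,v=60):
    h=cv2.cvtColor(p['pixels'],cv2.COLOR_BGR2HSV);m=((h[...,0]>4)&(h[...,0]<20)&(h[...,1]>150)&(h[...,2]>v)).astype(np.float32)
    return cv2.GaussianBlur(m,(3,3),0)
views=[('w5.npz',[.5679,.01643,.1498],193.93,[0,1,2,3,11,12,13]),('w6.npz',[.46708,.40342,.07823],199.95,[0,1,2,3,11,12,13]),('s1.npz',[.4683,.40436,.09696],199.93,[5,6,7,8,9,10])]
D=[]
for n,T,y,k in views:
    p=load(n);Rt=R.from_euler('xyz',[180,0,y],degrees=True).as_matrix();D.append((p,mask(p),np.array(T),Rt,k))
L=lambda g,r0,r1,h:toothpts([0,0],-np.pi/2,14,r0,r1,.0,h,g)   # tooth 0 on tool -y
A,B,G=L(0,.035,.044,.0034),L(0,.0457,.0485,.003),L(1,.0385,.046,.0028)
def sc(v,which):
    # v: ox,oy,h,alpha,beta,gamma in tool frame; tooth-top plane at z = h-.012 (tool z down)
    Rg=R.from_euler('xyz',v[3:6]).as_matrix();s=0;o=[]
    for i in which:
        p,m,T,Rt,k=D[i];gk=[j for j in k if (j+1)%14 in k]
        def S(P,kk):
            X=P.reshape(14,-1,3)[kk].reshape(-1,3).copy();X[:,2]-=.012
            X=X@Rg.T+[v[0],v[1],v[2]]   # rotation about underside centre
            return samp(m,p,X@Rt.T+T).mean()
        o.append(S(A,k)-S(B,k)-S(G,gk))
    return o
if __name__=='__main__':
    for which in([0],[1],[2],[0,1],[0,1,2]):
        f=lambda v:-sum(sc(v,which))
        r=differential_evolution(f,[(-.004,.004),(-.008,.008),(.03,.065),(-.35,.35),(-.12,.12),(-.05,.05)],seed=3,popsize=15,maxiter=150)
        print(which,(r.x[:3]*1e3).round(1),np.degrees(r.x[3:]).round(1),np.round(sc(r.x,which),2))
E
python3 jf.py
```

```text
[0] [ 0.7  0.8 62.5] [-3.3 -1.5  0.1] [0.92]
[1] [ 0.6  0.4 60. ] [-4.1 -1.2  0. ] [0.92]
[2] [-0.2  7.5 53.3] [11.  -2.1 -1.7] [0.62]
[0, 1] [ 0.9  1.3 59.6] [-7.9  0.5 -0. ] [0.91 0.92]
[0, 1, 2] [-0.2 -2.8 64.9] [ 9.9 -1.9  0.9] [0.87 0.87 0.47]
```

The wrist fits say the gear hangs about 60 mm below the TCP: it slipped down in the jaws. It may therefore already be on the deck. One composite picture to verify.

Run:
```python
from h import *
o=ctrl.get_obs();print(o['clock'],o['tool_pos'],o['force'],o['moment'])
p=snap('scene');save('s2.npz',p);w=snap('wrist');save('w7.npz',w)
a=cv2.resize(p['pixels'][270:390,250:400],(400*1,320),interpolation=cv2.INTER_CUBIC)
a=cv2.resize(p['pixels'][285:375,260:380],(800,600),interpolation=cv2.INTER_CUBIC)[:,:]
b=cv2.resize(w['pixels'][60:340,160:500],(340,280))
a[320:,460:]=b[:280,:340]
cv2.imwrite('pics/c2.png',a)
```

```text
15.275 [0.46812112 0.40436525 0.06787916] [-3.2490288  -1.78020176 13.24828847] [-0.82553141  1.15006426  0.10373589]
```

Picture allowance is used up, so I compare by numbers: silhouette overlap of the gear against height in the scene view, validated on the first scene picture (gear on the counter at z=0).

```bash
cat > zf.py <<'E'
from h import *
def rend(p,x,y,z,th):
    h=np.zeros((480,640),np.uint8)
    def hull(P): cv2.fillConvexPoly(h,cv2.convexHull((proj(p,P)*16).astype(np.float32)).astype(int),1,shift=4)
    t=np.linspace(0,2*np.pi,48);ring=lambda r,zz:np.c_[x+r*np.cos(t),y+r*np.sin(t),0*t+zz]
    hull(np.vstack([ring(.036,z),ring(.036,z+.012)]))
    for k in range(14):
        a=th+2*np.pi*k/14;b=boxpts((x+.038*np.cos(a),y+.038*np.sin(a)),a,.012,.0076,(z,z+.012));hull(b)
    # black grip occludes
    g=h.copy();h[:]=0;hull(np.vstack([ring(.017,z+.012),ring(.017,z+.037)]));hull(boxpts((x,y),th,.038,.014,(z+.037,z+.065)))
    return (g>0)&~(h>0)
def om(p):
    h=cv2.cvtColor(p['pixels'],cv2.COLOR_BGR2HSV);return (h[...,0]>3)&(h[...,0]<19)&(h[...,1]>170)&(h[...,2]>60)
def best(p,x,y,th,zs,b=.006):
    u=proj(p,[[x,y,zs.mean()]])[0].astype(int);m=np.zeros((480,640),bool);m[u[1]-32:u[1]+32,u[0]-32:u[0]+32]=1;m&=om(p);out=[]
    for z in zs:
        bb=max((((r:=rend(p,x+dx,y+dy,z,th))&m).sum()/(r|m).sum(),dx,dy) for dx in np.arange(-b,b+1e-6,.002) for dy in np.arange(-b,b+1e-6,.002))
        c0=(rend(p,x,y,z,th)&m).sum()/(rend(p,x,y,z,th)|m).sum();out.append((round(z,3),round(c0,3),round(bb[0],3),round(bb[1],3),round(bb[2],3)))
    return m.sum(),out
if __name__=='__main__':
    s=load('s1.npz');s0=dict(s);s0['pixels']=cv2.imread('pics/scene0.png')
    for p,a,zs in((s0,(.569,.0164,np.radians(104)),np.arange(-.01,.021,.005)),(s,(.468,.403,np.radians(110)),np.arange(.025,.066,.005)),(load('s2.npz'),(.468,.403,np.radians(107.5)),np.arange(0,.036,.005))):
        n,o=best(p,*a,zs);print(n,*o,sep='\n')
E
python3 zf.py
```

```text
410
(np.float64(-0.01), np.float64(0.495), np.float64(0.646), np.float64(0.006), np.float64(-0.006))
(np.float64(-0.005), np.float64(0.6), np.float64(0.716), np.float64(0.006), np.float64(-0.006))
(np.float64(0.0), np.float64(0.678), np.float64(0.75), np.float64(0.004), np.float64(-0.006))
(np.float64(0.005), np.float64(0.713), np.float64(0.733), np.float64(0.0), np.float64(0.002))
(np.float64(0.01), np.float64(0.62), np.float64(0.724), np.float64(-0.002), np.float64(0.006))
(np.float64(0.015), np.float64(0.51), np.float64(0.63), np.float64(-0.002), np.float64(0.006))
(np.float64(0.02), np.float64(0.405), np.float64(0.516), np.float64(-0.002), np.float64(0.006))
906
(np.float64(0.025), np.float64(0.591), np.float64(0.795), np.float64(0.006), np.float64(-0.006))
(np.float64(0.03), np.float64(0.688), np.float64(0.812), np.float64(0.006), np.float64(-0.006))
(np.float64(0.035), np.float64(0.769), np.float64(0.821), np.float64(0.002), np.float64(-0.002))
(np.float64(0.04), np.float64(0.792), np.float64(0.803), np.float64(0.0), np.float64(0.002))
(np.float64(0.045), np.float64(0.728), np.
[... 507 characters left out ...]
t64(0.006), np.float64(-0.006))
(np.float64(0.005), np.float64(0.756), np.float64(0.813), np.float64(0.002), np.float64(-0.002))
(np.float64(0.01), np.float64(0.79), np.float64(0.803), np.float64(0.002), np.float64(0.0))
(np.float64(0.015), np.float64(0.743), np.float64(0.795), np.float64(-0.002), np.float64(0.004))
(np.float64(0.02), np.float64(0.662), np.float64(0.781), np.float64(-0.002), np.float64(0.006))
(np.float64(0.025), np.float64(0.588), np.float64(0.726), np.float64(-0.004), np.float64(0.006))
(np.float64(0.03), np.float64(0.5), np.float64(0.646), np.float64(-0.004), np.float64(0.006))
(np.float64(0.035), np.float64(0.419), np.float64(0.57), np.float64(-0.006), np.float64(0.006))
```

The heights agree: the gear is on the deck (z ≈ 0.010) and only the top of the fin is still held. I re-grip lower, opening the jaws only partly.

Emit:
carry_out:
  increments:
    - [0,0,0,0,0,1.5,1]
    - [0,0,0,0,0,1.5,0.6]
    - [0,0,0,0,0,1.5,0.6]
    - [0,0,0,0,0,1.5,0.6]
    - [0,0,0,0,0,1.5,0.6]

```text
clock: 16.0
tool_pos: [0.4672, 0.4035, 0.0668]
orientation: [-180.0, -0.0, -162.5]
force: [-0.2, 0.3, 0.3]
opening: 0.0345
```

Run:
```python
from zf import *
o=ctrl.get_obs();print(o['clock'],o['tool_pos'],o['force'],o['opening'],o['orientation'])
p=snap('scene');save('s3.npz',p)
for th in(105,107.5,110): print(th,*best(p,.468,.403,np.radians(th),np.arange(.005,.016,.005),.004),sep='\n')
```

```text
16.0 [0.46716386 0.40347616 0.06684504] [-0.18254183  0.29459519  0.33990275] 0.03447943857306353 [-1.79984022e+02 -1.91373783e-02 -1.62549325e+02]
105
875
[(np.float64(0.005), np.float64(0.736), np.float64(0.79), np.float64(0.002), np.float64(-0.002)), (np.float64(0.01), np.float64(0.771), np.float64(0.776), np.float64(0.0), np.float64(0.002)), (np.float64(0.015), np.float64(0.731), np.float64(0.768), np.float64(-0.002), np.float64(0.002))]
107.5
875
[(np.float64(0.005), np.float64(0.74), np.float64(0.795), np.float64(0.002), np.float64(-0.002)), (np.float64(0.01), np.float64(0.778), np.float64(0.778), np.float64(0.0), np.float64(0.0)), (np.float64(0.015), np.float64(0.723), np.float64(0.771), np.float64(-0.002), np.float64(0.004))]
110
875
[(np.float64(0.005), np.float64(0.731), np.float64(0.786), np.float64(0.004), np.float64(-0.004)), (np.float64(0.01), np.float64(0.761), np.float64(0.774), np.float64(0.0), np.float64(0.002)), (np.float64(0.015), np.float64(0.721), np.float64(0.765), np.float64(0.0), np.float64(0.002))]
```

Emit:
carry_out:
  increments:
    - [0,0,0,0,0,-5,0.6]
    - [0,0,0,0,0,-10,0.6]
    - [0,0,0,0,0,-14,0.6]
    - [0,0,0,0,0,-14,0.6]
    - [0,0,0,0,0,-14,0.6]

```text
clock: 16.68
tool_pos: [0.4673, 0.4037, 0.0531]
orientation: [-180.0, 0.0, -162.5]
force: [-0.6, -0.8, -0.2]
opening: 0.0351
```

Emit:
carry_out:
  increments:
    - [0,0,0,0,0,0,1]
    - [0,0,0,0,0,0,1]
    - [0,0,0,0,0,0,1]
    - [0,0,0,0,0,0,1]

```text
clock: 17.18
tool_pos: [0.4673, 0.4038, 0.0532]
orientation: [180.0, 0.0, -162.5]
force: [1.0, 0.6, -0.1]
opening: 0.0137
```

Gripped fully now. Turning counter-clockwise most of the way, then measuring.

Emit:
carry_out:
  increments:
    - [0,0,4,0,0,0,1]
    - [0,0,8,0,0,0,1]
    - [0,0,12,0,0,0,1]
    - [0,0,16,0,0,0,1]
    - [0,0,20,0,0,0,1]
    - [0,0,24,0,0,0,1]
    - [0,0,28,0,0,0,1]
    - [0,0,32,0,0,0,1]
    - [0,0,36,0,0,0,1]
    - [0,0,36,0,0,0,1]
    - [0,0,36,0,0,0,1]

```text
clock: 18.55
tool_pos: [0.4677, 0.4031, 0.0533]
orientation: [-180.0, -0.0, -126.6]
force: [3.8, -3.7, 2.1]
opening: 0.0136
```

Run:
```python
from h import *
o=ctrl.get_obs();print(o['clock'],o['tool_pos'],o['force'],o['moment'],o['orientation'],o['joint_pos'])
D=np.array([.573,.403])
for n in('top','scene','wrist'):
    p=snap(n);save(f'{n}9.npz',p);im=p['pixels'].astype(int);b,g,r=im[...,0],im[...,1],im[...,2]
    red=((r>90)&(g<.5*r)&(b<.5*r)).astype(np.uint8);k,_,st,c=cv2.connectedComponentsWithStats(red)
    for i in range(1,k):
        X=back(p,[c[i]],.025)[0,:2];d=X-D
        if st[i,4]>3 and np.linalg.norm(d)<.1: print(n,st[i],X.round(4),'r',np.linalg.norm(d).round(4),'q',(np.degrees(np.arctan2(d[1],d[0]))+90.4).round(1), p['pixels'][int(c[i][1]),int(c[i][0])])
```

```text
18.55 [0.46765451 0.40305014 0.05327822] [ 3.78615403 -3.74303116  2.10075175] [-1.55612243 -1.30949561 -0.04309512] [-1.79956201e+02 -2.05255700e-02 -1.26632740e+02] [ 5.88830273e+01  2.42932447e+01 -1.86687697e+01  5.68544662e-02
 -4.70626401e+01 -5.55449783e+00]
top [236 247   9   4  22] [0.5818 0.3599] r 0.044 q 11.9 [ 41  50 173]
top [255 251   6   3  18] [0.5737 0.3223] r 0.0807 q 0.9 [ 48  54 182]
top [215 283   3   3   7] [0.5082 0.4114] r 0.0654 q 263.0 [ 24  64 133]
top [216 283  24  16 135] [0.4937 0.389 ] r 0.0805 q -79.6 [ 21  56 121]
wrist [217   0  33  24 436] [0.5799 0.3637] r 0.0399 q 10.3 [ 54  60 227]
wrist [318 178   6   4   8] [0.5034 0.3759] r 0.0747 q -68.3 [ 24  66 135]
wrist [280 187  14  10  32] [0.5086 0.3908] r 0.0656 q -78.9 [ 30  69 134]
wrist [ 229  187  189   90 4560] [0.4844 0.3972] r 0.0888 q -85.9 [ 30  79 159]
wrist [316 198   3   5   7] [0.4969 0.3829] r 0.0787 q -74.8 [ 34  83 165]
wrist [355 205   3   3   4] [0.4847 0.3706] r 0.094 q -69.4 [ 34  82 165]
wrist [351 208   5   8  14] [0.4833 0.3732] r 0.0945 q -71.2 [ 29  79 161]
wrist [360 211   4
[... 179 characters left out ...]
.0801 q -82.2 [ 31  80 162]
wrist [351 216   4   2   4] [0.4816 0.3747] r 0.0956 q -72.4 [ 36  84 162]
wrist [321 220   4   2   5] [0.4883 0.3864] r 0.0863 q -78.5 [ 33  80 163]
wrist [326 220   3   4   7] [0.4867 0.3852] r 0.0881 q -77.9 [ 35  82 164]
wrist [320 223   2   4   4] [0.4873 0.3881] r 0.087 q -79.7 [ 32  81 163]
wrist [323 222   2   4   4] [0.4868 0.3868] r 0.0877 q -78.9 [ 29  82 164]
wrist [342 223   3   2   4] [0.4816 0.3799] r 0.0943 q -75.4 [ 33  80 163]
wrist [347 223   3   3   4] [0.4803 0.3782] r 0.096 q -74.6 [ 34  82 165]
wrist [335 225   4   4   6] [0.4823 0.3831] r 0.0929 q -77.2 [ 38  83 165]
wrist [325 226   5   5  11] [0.4842 0.3869] r 0.0902 q -79.3 [ 27  80 159]
```

The top view puts the mark about 11° short of the pointer, which is about 17° more on the gear.

Emit:
carry_out:
  increments:
    - [0,0,4,0,0,0,1]
    - [0,0,8,0,0,0,1]
    - [0,0,12,0,0,0,1]
    - [0,0,16,0,0,0,1]
    - [0,0,16,0,0,0,1]
    - [0,0,16,0,0,0,1]

```text
clock: 19.45
tool_pos: [0.4677, 0.4033, 0.0533]
orientation: [-180.0, -0.0, -110.6]
force: [3.5, -2.1, 1.3]
opening: 0.0139
```

```bash
cat > mk.py <<'E'
from h import *
o=ctrl.get_obs();print(o['clock'],o['tool_pos'],o['force'],o['orientation'],o['opening'])
D=np.array([.573,.403])
for n in('top','wrist'):
    p=snap(n);save(f'{n}10.npz',p);im=p['pixels'].astype(int);b,g,r=im[...,0],im[...,1],im[...,2]
    red=((r>90)&(g<.5*r)&(b<.5*r)).astype(np.uint8);k,_,st,c=cv2.connectedComponentsWithStats(red)
    for i in range(1,k):
        X=back(p,[c[i]],.025)[0,:2];d=X-D;q=np.degrees(np.arctan2(d[1],d[0]))+90.4
        if st[i,4]>3 and np.linalg.norm(d)<.1 and abs(q)<40: print(n,st[i],c[i].round(1),X.round(4),'r',np.linalg.norm(d).round(4),'q',q.round(1))
E
python3 mk.py
```

```text
19.45 [0.46771998 0.40330727 0.05326891] [ 3.46765297 -2.09304517  1.33906357] [-1.79961655e+02 -8.00092536e-03 -1.10630973e+02] 0.013876775407248288
top [255 251   6   3  18] [257.5 252. ] [0.5737 0.3223] r 0.0807 q 0.9
top [236 252   9   2  18] [240.  252.5] [0.5736 0.3595] r 0.0435 q 1.1
wrist [307   0  51  23 694] [329.6   8.2] [0.5724 0.3597] r 0.0434 q -0.4
```

Mark and pointer line up (top: 1.1° against 0.9°; wrist: −0.4°). Letting go and lifting clear.

Emit:
carry_out:
  increments:
    - [0,0,0,0,0,0,0.8]
    - [0,0,0,0,0,0,0.6]
    - [0,0,0,0,0,0,0.6]
    - [0,0,0,0,0,0,0.6]
    - [0,0,0,0,0,15,0.6]
    - [0,0,0,0,0,45,0.6]
    - [0,0,0,0,0,100,0.6]
    - [0,0,0,-20,-20,150,0.6]
    - [0,0,0,-30,-80,170,0.6]
    - [0,0,0,-30,-130,170,0.6]
    - [0,0,0,-30,-130,170,0.6]
    - [0,0,0,-30,-130,170,0.6]

```text
clock: 21.05
tool_pos: [0.4376, 0.2737, 0.2243]
orientation: [-180.0, 0.1, -110.6]
force: [-1.1, 0.9, 0.1]
opening: 0.035
```

```bash
python3 mk.py
python3 - <<'E'
from zf import *
p=snap('scene');print(*best(p,.468,.403,np.radians(159.4),np.arange(.0,.026,.005),.004),sep='\n')
t=snap('top')
for l in('sweet_jar','pastille_tin','card_block','scoop'): print(l,[np.round(d['centre'],3) for d in ctrl.search_frame(t,l)[:2]])
m=om(t);y,x=np.where(m);k=(abs(x-221)<35)&(abs(y-303)<35);print('top orange',k.sum(),x[k].mean(),y[k].mean(),'pred',proj(t,[[.468,.403,.022]]))
E
```

```text
21.05 [0.43756503 0.2737272  0.22425845] [-1.08087154  0.87378485  0.12188317] [-1.79960614e+02  1.07707176e-01 -1.10577835e+02] 0.035003470715423056
top [255 251   6   3  18] [257.5 252. ] [0.5737 0.3223] r 0.0807 q 0.9
top [236 252   9   2  18] [240.  252.5] [0.5736 0.3595] r 0.0435 q 1.1
wrist [196  69  18  12 150] [204.6  74.5] [0.5724 0.3227] r 0.0803 q -0.1
wrist [151  84  24  15 180] [163.   91.2] [0.5729 0.3593] r 0.0437 q 0.3
874
[(np.float64(0.0), np.float64(0.621), np.float64(0.756), np.float64(0.004), np.float64(-0.004)), (np.float64(0.005), np.float64(0.727), np.float64(0.8), np.float64(0.002), np.float64(-0.004)), (np.float64(0.01), np.float64(0.787), np.float64(0.794), np.float64(0.002), np.float64(-0.002)), (np.float64(0.015), np.float64(0.767), np.float64(0.792), np.float64(-0.002), np.float64(0.002)), (np.float64(0.02), np.float64(0.678), np.float64(0.776), np.float64(-0.004), np.float64(0.004)), (np.float64(0.025), np.float64(0.599), np.float64(0.717), np.float64(-0.004), np.float64(0.004))]
sweet_jar [array([0.606, 0.181, 0.11 ])]
pastille_tin [array([0.752, 0.25 , 0.035])]
card_block [array([0.447, 0.157, 0.042]), array([0.573, 0.401, 0.026])]
scoop [array([ 0.704, -0.069,  0.011])]
top orange 181 218.1657458563536 293.75690607734805 pred [[220.46827935 302.92310174]]
```

Run:
```python
from h import *
p=snap('wrist');print(proj(p,[[.468,.403,.022]]))
for z in(.004,.007,.010,.013,.016,.02):
    v,s,m=fitgear(p,(.468,.403),z,.008);print(z,v[:2].round(4),(np.degrees(v[2])%25.714).round(2),round(s,3))
```

```text
[[169.307875   228.08137546]]
0.004 [0.4659 0.4047] 4.93 -0.629
0.007 [0.4662 0.4034] 4.95 -0.618
0.01 [0.4663 0.4021] 5.05 -0.605
0.013 [0.4665 0.4008] 4.95 -0.587
0.016 [0.4667 0.3994] 5.1 -0.568
0.02 [0.4671 0.3979] 4.99 -0.542
```

Gear centre reads (0.4663, 0.4021) at deck height, within 2 mm of the spindle and with the expected yaw. Handing in.

```bash
python3 -c "
from plant import ctrl
print(ctrl.close_job())"
```

```text
the job is handed in; nothing more can be done
None
```

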